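# Lock the close-up lens into the laser head's bayonet

### The job

Fit the orange-banded lens to the white laser head that stands face up on the breadboard: lift it out of the blue lens rack, feel its two tabs into the slots of the head's bayonet ring, push it down against the spring, turn it a quarter turn clockwise (seen from above) to the stop, and let it spring up locked. The ring is clamped on a back-focus thread, so its height and the direction of its slots are only roughly known: find them by light pressure and turning. Never force the lens or lean hard on the head, and leave the green-banded lens and everything else on the bench as they are.

Things in the scene. Friction and masses are not known exactly. Their poses are not given: they have to be found in the camera images.
- lens_grip (a point): The lens to fit: black barrel with orange bands, upright, 76 mm high, 0.23-0.34 kg. Point on its axis at the middle of the knurled grip band, 48 mm above its lowest end; turns with the lens, z up. Grip the barrel, 50 mm diameter, from 24 to 76 mm up. Below the barrel a flange of 62 mm diameter (19-24 mm up), with a red mark over each tab.
- lens: Same lens; origin on its axis at its lowest end. Upwards: pilot nose 36 mm diameter with coned tip, 0-6 mm; two opposite tabs at 6-10 mm, along the lens's +x and -x axis, 12 mm wide, reaching 25.5 mm from the axis; neck 37.6 mm diameter to 19 mm; then the flange. The tabs are alike: it may go in either way round.
- mount (a point): Nominal centre of the top of the steel bayonet ring (68 mm outside, hole 40.4 mm), 179 mm above the bench; z up, axes of the head. The ring's true top is up to 3 mm higher or lower; its two opposite entry slots, 15 mm wide, red-marked, lie along the head's x axis, askew by up to 23 degrees either way: neither is measured. Tabs on the lip: the lens's lowest end is 6 mm below the true top.
- head: Laser head, white box 84 x 84 mm with a blue band, standing face up in its cradle on a 200 x 200 mm breadboard, all fixed to the bench. Origin at bench level under its middle, straight below mount. The ring's clamp screw is tight: the lens does not move it. The mount bears 55 N at most, or about 0.8 N m of twist against the stop.
- spring_ring (a joint): How far the bayonet's spring ring is pushed down, m. 0 = free: the nose meets it with the lens's lowest end 12.5 mm below the ring's true top, at 4 N, then 1.4 N per mm. 0.0037: tabs just under the lip (16.2 mm, 9 N); the lens turns clockwise from above, 90 degrees to a firm stop, not the other way. 0.0065: flange on the ring (19 mm, 13 N). 0.0015: tabs sprung up in notches, locked (14 mm).
- rack: Blue lens rack, 100 x 220 x 26 mm, fixed; origin under its middle. Two round wells of 54 mm, 55 mm either side of the middle along the rack's y axis. A lens stands upright in each, turned any way, its flange on the rack's top (26 mm), so its lowest end is 7 mm above the bench. Lift straight up at least 25 mm.
- spare: The other lens, alike but with green bands, in the other well; not to be touched. Origin at its lowest end.
- mouse: Black computer mouse, 105 x 60 x 35 mm, a bystander. Origin under its middle.
- driver: Screwdriver lying on the bench, a bystander.
- cap: Black dust cap, 72 mm across, 11 mm high, lying on the bench, a bystander. Origin under its middle.
- calibrator: Grey hand-held vibration calibrator with a yellow band, 52 mm across, 112 mm high, standing, a bystander. Origin under its middle.
- sensor_block: Aluminium 40 mm block with a small accelerometer on top, 56 mm high, a bystander. Origin under its middle.

How it is judged:
On the way, in this order (a step that is already met when the one before it is completed fails the run):
1. the orange-banded lens is lifted clear of the rack (height (world z) of lens above 0.035 m), for 0.1 s.
2. the lens is pushed down into the bayonet against the spring, tabs in the slots (value of joint spring_ring above 0.002 m and horizontal distance between lens and mount below 0.005 m and angle between the x axis of lens and the x axis of head, either way round below 0.75 rad), for 0.04 s.
At the end, for the whole second after the job is handed in: The orange-banded lens is turned a quarter turn from the slots (tab axis over 57 degrees from the head's x axis) and sprung up in the notches (spring ring down 0.6 to 2.5 mm), within 4 mm of the mount's centre, lowest end over 9.5 mm below site mount, upright within 4 degrees, at rest and released (angle between the x axis of lens and the x axis of head, either way round above 1 rad and value of joint spring_ring between 0.0006 and 0.0025 m and horizontal distance between lens and mount below 0.004 m and z of lens in the frame of mount below -0.0095 m and angle between lens's own z axis and vertical below 0.07 rad and linear speed of lens below 0.01 m/s); the robot touches nothing.
It fails at once if the laser head, its ring or the lens in it is pressed or knocked with more than 55 N (contact force between head and anything else above 55 N).
It fails at once if the green-banded lens is moved (distance of spare from where it was at the start of the episode above 0.015 m).
It fails at once if a bystander is moved by more than 20 mm (distance of any of mouse, driver, cap, calibrator, sensor_block from where it was at the start of the episode above 0.02 m).
It also fails if it takes over 64 s, if anything falls off the work surface, if the arm or the gripper's body presses on something with over 40 N, if the wrist force passes 120 N, or if a joint passes its speed limit or range.

### The arm

A 6-joint arm with a two-finger parallel gripper is mounted at the origin on the work surface. World frame = base frame: x ahead of the robot, y to its left, z up, the work surface at z = 0. Lengths are in m, angles in rad, forces in N, time in s.
With the tool pointing down it reaches from about 0.3 to 0.75 m from the base axis. Payload 8.5 kg.
Tool frame: the origin (TCP) lies on the centre line of the jaws, within the pads' length; the fingertips stand 14 mm ahead of it and the grasp point (between the pads) lies 5 mm behind it (arm.tip_reach is the x of the fingertips in the tool frame, in m); x points along the fingers, z is the direction in which the jaws open and shut, and the axes are right-handed (so a half turn about x gives the same grasp; the last joint's range is limited). The gripper opens to 88 mm and grips with 3 to 60 N. Pads are 18 mm wide; open, the fingers measure 123 mm over their backs; the gripper's body (75 mm by 187 mm) begins 45 mm behind the grasp point.
Start: joints at [0.928, 0.381, 1.297, -0, 1.464, -0.215], TCP at [0.228, 0.5, 0.253] pointing down, gripper open.
Joint ranges: [-3.11, 3.11], [-0.89, 2.33], [0.22, 2.48], [-1.42, 4.56], [0.17, 2.85], [-2.88, 2.88]. Speed limits (rad/s): [2.39, 2.39, 3.14, 3.14, 3.14, 3.14].

### API

Orientations are given as a 3x3 rotation matrix whose columns are the frame's x, y, z axes.
In Python, from plant import arm, imaging gives the robot as it stands.
- The arm moves only by the tool jog_arm, never from a script. Its argument "deltas" is a list of rows, each an object with "slide": the shift along the tool's x, y, z in mm, a list of three; "dr": the turn, a rotation vector about the tool's x, y, z in degrees, a list of three; "gripper": the closure in counts, from 0 (fully open) to 255 (shut). In form: [{"slide": [x, y, z], "dr": [rx, ry, rz], "gripper": gripper}, ...]. A call has 1 to 20 rows; each row shifts and turns the commanded pose from where the row before left it, along the tool's axes as they then stand; what a row does not reach is not made up. A row lasts 1/8 s, in which the tool goes at most 62.5 mm and 10.7 degrees, less where a joint would pass 70% of its speed; a pose out of reach is approached as far as the arm can. A call with a gripper value outside its range is refused whole. The fingers move at their own pace and stop on an object; the grip force is fixed at half the most. Time passes only in rows, so rows that do not move let the fingers close. It gives the time, the measured TCP pose, the force and the opening at its end, in the units of the state.
- arm.get_state(): the state, without advancing time (a new reading comes with each control period).
- imaging.read_camera(name): name is "side" or "top"; returns (picture, depth): 384x512x3 uint8, blue, green, red; 384x512 float32, m along the optical axis (not along the pixel's ray), 0 where there is no reading.
- imaging.calibration(name): a dict with "intrinsics" (3x3 intrinsics, pixels), "k1" (the pictures are not rectified: a ray, as slopes to the right and down, at radius r is drawn at 1 + k1 r^2 times it, then the intrinsics apply), "rvec" (rotation vector, rad) and "tvec" (3), from world to camera coordinates, as OpenCV has them. Camera axes: x right, y down, z forward; pixel columns grow to the right and rows downward; lengths in m; the calibration is good to about 2 mm. A picture is of the moment at which its call begins. calibration takes no time and is no camera call.
- arm.close_job(): hands the job in, once; it reports no verdict.
The state is a dict: "t": time; "qpos": joint angles; "joint_vel": joint speeds; "joint_efforts": joint torques, N m; "position": TCP position; "tool_rot": TCP orientation; "wrist_force": force on the tool from outside, world axes, zero at the start; "torque": the same for the moment, N m; "grip_width": finger opening in m.
Only numpy, scipy, OpenCV 4.12 (cv2) and the standard library are available. Lean on these libraries where they do the work, as an engineer would, in place of code of your own. Each camera call takes 0.05 s, during which the arm holds its last target.

## Working session

There is one attempt and no reset: what is moved stays moved. The work goes in short steps, Python scripts to look and compute and a tool call to move; the robot and the scene stay as the last step left them, time stands still between calls to the robot, and variables do not carry over. Pictures are saved under pics/ and viewed, and the job is handed in when it is done.

Besides the shell and the picture viewer there is one more tool, called after "Emit:" by a JSON object that holds its "op" and its "data", one argument or row to a line. jog_arm: Moves the arm, as the interface text tells. Its arguments: {"type":"object","properties":{"deltas":{"type":"array","items":{"type":"object","properties":{"slide":{"type":"array","items":{"type":"number"}},"dr":{"type":"array","items":{"type":"number"}},"gripper":{"type":"number"}}}}},"required":["deltas"]}

```bash
ls; mkdir -p pics; python3 - <<'E'
from plant import arm, imaging
import cv2,numpy as np
print(arm.get_state(), arm.tip_reach)
for n in("side","top"):
    im,d=imaging.read_camera(n); c=imaging.calibration(n); print(n,c)
    cv2.imwrite(f"pics/{n}0.png",im); np.savez(f"{n}0.npz",im=im,d=d)
E
```

```text
pics
{'t': 0.0, 'qpos': array([ 9.27705688e-01,  3.81192742e-01,  1.29825209e+00, -4.51413430e-07,
        1.46360845e+00, -2.15306594e-01]), 'joint_vel': array([-0.00088555,  0.0012661 ,  0.00101043,  0.00093742, -0.0011249 ,
       -0.00070042]), 'joint_efforts': array([ 4.92185027e-04, -4.37926126e+01, -2.24555880e+01,  7.13653816e-02,
        3.52477888e-02, -1.12604375e-04]), 'position': array([0.22801523, 0.50022084, 0.25214243]), 'tool_rot': array([[-8.75534867e-04, -9.09887168e-01,  4.14854884e-01],
       [-1.16912710e-03,  4.14855691e-01,  9.09886470e-01],
       [-9.99998933e-01,  3.11619244e-04, -1.42699436e-03]]), 'wrist_force': array([-0.72321631,  0.48007628,  0.01296492]), 'torque': array([-0.03935208, -0.0091182 ,  0.03168166]), 'grip_width': 0.08834005928422867} 0.014
side {'intrinsics': array([[463.0368835 ,   0.        , 257.81887912],
       [  0.        , 463.0368835 , 191.15630729],
       [  0.        ,   0.        ,   1.        ]]), 'k1': -0.19202164658011184, 'rvec': array([ 0.16633812, -2.79597314,  1.31145756]), 'tvec': array([0.55041623, 0.1561765 , 1.35455731])}
top {'intrinsics': array([[426.47855914,   0.        , 259.30869023],
       [  0.        , 426.47855914, 192.40966065],
       [  0.        ,   0.        ,   1.        ]]), 'k1': -0.03826976951792353, 'rvec': array([ 2.1480707 , -2.09723043,  0.17522456]), 'tvec': array([-0.00964987,  0.56622431,  1.39270851])}
```

View pics/side0.png

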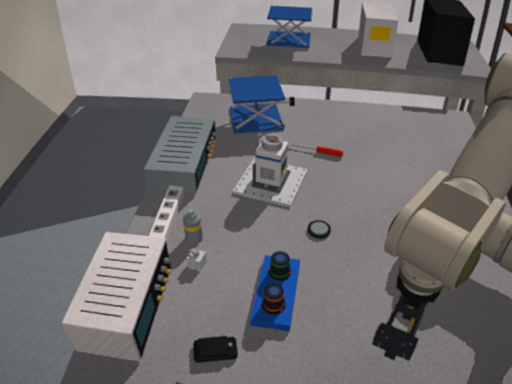

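View pics/top0.png

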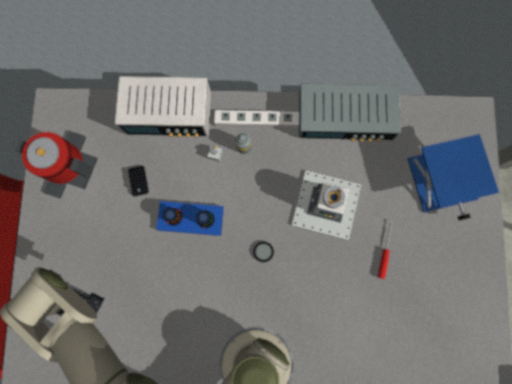

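The side view shows the orange lens at about (272,297), green at (280,265) and the head ring at (271,143). In the top view the orange lens is at (172,215), green at (205,218) and the ring at (333,196). I'll zoom in next.

```bash
python3 - <<'E'
import cv2,numpy as np
t=np.load('top0.npz')['im'];s=np.load('side0.npz')['im']
def crop(i,x,y,w,h,W=400,H=300): return cv2.resize(i[y:y+h,x:x+w],(W,H),interpolation=cv2.INTER_CUBIC)
a=np.hstack([crop(t,150,195,80,60),crop(t,290,165,80,60)])
b=np.hstack([crop(s,235,240,80,60*1),crop(s,232,125,80,60)])
cv2.imwrite('pics/z0.png',np.vstack([a,b]))
E
```

```text
(no output)
```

View pics/z0.png

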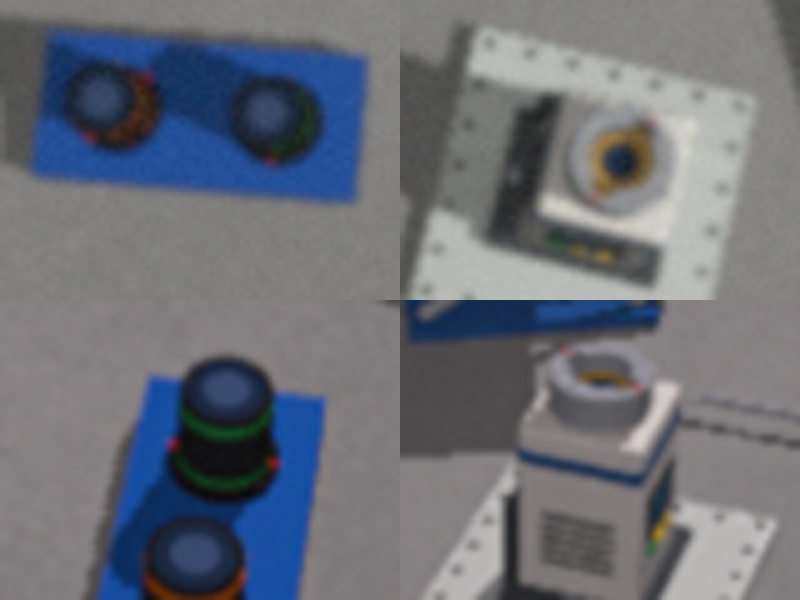

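```bash
cat > h.py <<'E'
import cv2,numpy as np
from plant import arm, imaging
def ray(n,px):
    c=imaging.calibration(n);K=c["intrinsics"]
    p=np.atleast_2d(np.array(px,float))
    r=cv2.undistortPoints(p.reshape(-1,1,2),K,np.array([c["k1"],0,0,0,0])).reshape(-1,2)
    R=cv2.Rodrigues(c["rvec"])[0]; d=np.c_[r,np.ones(len(r))]@R; o=-R.T@c["tvec"].ravel()
    return o,d
def plane(n,px,z):
    o,d=ray(n,px); return o+d*((z-o[2])/d[:,2])[:,None]
def cloud(n,D):
    v,u=np.nonzero(D>0); o,d=ray(n,np.c_[u,v]); 
    return u,v,o+d*D[v,u][:,None]
def two(pa,pb):
    o1,d1=ray("side",pa);o2,d2=ray("top",pb);d1,d2=d1[0],d2[0]
    s=np.linalg.lstsq(np.c_[d1,-d2],o2-o1,rcond=None)[0]
    a=o1+s[0]*d1;b=o2+s[1]*d2; return (a+b)/2,np.linalg.norm(a-b)
def red(im,box):
    x0,y0,x1,y1=box; c=im[y0:y1,x0:x1].astype(int)
    w=c[...,2]-np.maximum(c[...,1],c[...,0]); 
    m=((c[...,2]>1.55*c[...,1])&(c[...,2]-c[...,1]>35)&(abs(c[...,1]-c[...,0])<35)).astype(np.uint8)
    k,l,st,ce=cv2.connectedComponentsWithStats(m,connectivity=8)
    out=[]
    for i in range(1,k):
        yy,xx=np.nonzero(l==i); ww=w[yy,xx]
        out.append((round(float((xx*ww).sum()/ww.sum()+x0),2),round(float((yy*ww).sum()/ww.sum()+y0),2),len(xx),int(ww.sum())))
    return out
E
python3 - <<'E'
from h import *
T=np.load('top0.npz');S=np.load('side0.npz')
print('lens top',red(T['im'],(158,200,195,230))); print('ring top',red(T['im'],(315,180,352,215)))
print('lens side',red(S['im'],(255,280,292,315))); print('ring side',red(S['im'],(255,128,292,152)))
for n,D,boxL,boxH in(('top',T['d'],(158,200,222,232),(300,175,362,225)),('side',S['d'],(255,245,300,315),(245,128,300,190))):
    u,v,P=cloud(n,D)
    for nm,b in(('rack',boxL),('head',boxH)):
        m=(u>=b[0])&(u<b[2])&(v>=b[1])&(v<b[3]);Q=P[m]
        h,e=np.histogram(Q[:,2],bins=np.arange(-.01,.21,.005));print(n,nm,[(round(float(a),3),int(c)) for a,c in zip(e,h) if c>5])
        hi=Q[(abs(Q[:,2]-.083)<.006)] if nm=='rack' else Q[abs(Q[:,2]-.179)<.006]
        print(len(hi),hi.mean(0),hi.min(0),hi.max(0))
E
```

```text
lens top [(178.5, 210.55, 4, 133)]
ring top []
lens side [(264.88, 296.29, 5, 224), (281.31, 297.11, 13, 566), (267.64, 298.96, 3, 133), (270.91, 299.0, 3, 121), (276.06, 299.0, 3, 120), (273.56, 301.0, 8, 383), (283.0, 303.53, 2, 81), (266.27, 308.03, 4, 152), (280.73, 309.46, 10, 598), (272.06, 310.1, 7, 305), (277.0, 310.0, 1, 43)]
ring side []
top rack [(-0.01, 18), (-0.005, 122), (0.0, 105), (0.005, 12), (0.01, 6), (0.015, 48), (0.02, 468), (0.025, 652), (0.03, 158), (0.035, 19), (0.045, 6), (0.05, 13), (0.055, 9), (0.06, 10), (0.065, 13), (0.07, 10), (0.075, 70), (0.08, 216), (0.085, 79)]
354 [0.47663812 0.2411491  0.08267753] [0.45092242 0.16257281 0.07706307] [0.50525282 0.3183938  0.08896491]
top head [(-0.01, 44), (-0.005, 206), (0.0, 175), (0.005, 411), (0.01, 806), (0.015, 318), (0.02, 139), (0.025, 51), (0.03, 11), (0.035, 6), (0.045, 7), (0.05, 10), (0.055, 12), (0.06, 6), (0.065, 8), (0.07, 11), (0.075, 9), (0.08, 10), (0.085, 22), (0.09, 12), (0.095, 13), (0.1, 12), (0.105, 10), (0.11, 13), (0.125, 14), (0.13, 16), (0.135, 13), (0.14, 42), (0.145, 171), (0.15, 113), (
[... 454 characters left out ...]
32778 ] [0.45004047 0.16068623 0.07713466] [0.50617876 0.32098305 0.08801487]
side head [(-0.01, 24), (-0.005, 553), (0.0, 470), (0.005, 147), (0.01, 439), (0.015, 109), (0.02, 157), (0.025, 45), (0.03, 43), (0.035, 41), (0.04, 35), (0.045, 40), (0.05, 40), (0.055, 42), (0.06, 42), (0.065, 47), (0.07, 37), (0.075, 44), (0.08, 39), (0.085, 51), (0.09, 45), (0.095, 38), (0.1, 43), (0.105, 38), (0.11, 38), (0.115, 44), (0.12, 35), (0.125, 48), (0.13, 37), (0.135, 48), (0.14, 36), (0.145, 114), (0.15, 75), (0.155, 41), (0.16, 66), (0.165, 43), (0.17, 55), (0.175, 103), (0.18, 9)]
141 [ 0.53716479 -0.22463852  0.17652668] [ 0.50454403 -0.26143948  0.1730371 ] [ 0.57196614 -0.19055339  0.18198061]
```

```bash
python3 - <<'E'
from h import *
t=np.load('top0.npz')['im'];s=np.load('side0.npz')['im']
def crop(i,x,y,w=24,h=18,W=400,H=300): 
    o=cv2.resize(i[y:y+h,x:x+w],(W,H),interpolation=cv2.INTER_NEAREST)
    o=np.clip(o.astype(float)*1.3,0,255).astype(np.uint8); k=W/w
    for j in range(0,w,4): cv2.putText(o,str(x+j),(int(j*k),10),0,.35,(0,255,255),1);cv2.line(o,(int(j*k),0),(int(j*k),4),(0,255,255))
    for j in range(0,h,4): cv2.putText(o,str(y+j),(0,int((j+.7)*k)),0,.35,(0,255,255),1)
    return o
a=np.hstack([crop(t,161,208),crop(t,322,188,24,18)])
b=np.hstack([crop(s,260,290,28,21),crop(s,259,132,28,21)])
cv2.imwrite('pics/z1.png',np.vstack([a,b]))
E
```

```text
(no output)
```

View pics/z1.png

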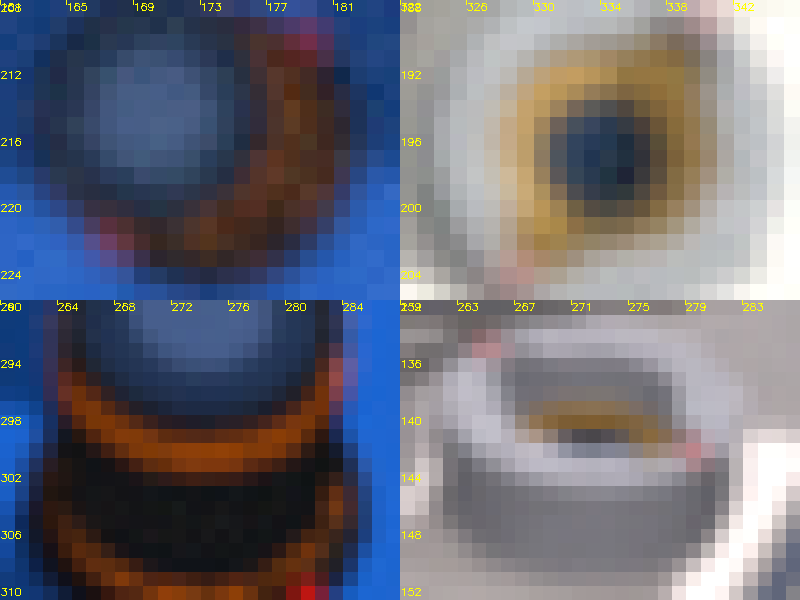

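```bash
python3 - <<'E'
from h import *
a=plane('top',[(178.8,210),(167,221.8)],.031);print('lens marks',a,a.mean(0),np.degrees(np.arctan2(*(a[1]-a[0])[1::-1])),np.linalg.norm(a[1]-a[0]))
for n,p in(('top',[(339.8,188.6),(328.6,204.3)]),('side',[(264.6,134.7),(279,141.8)])):
    a=plane(n,p,.1765);print('ring',n,a,a.mean(0),np.degrees(np.arctan2(*(a[1]-a[0])[1::-1])),np.linalg.norm(a[1]-a[0]))
print(two((264.6,134.7),(339.8,188.6)),two((279,141.8),(328.6,204.3)))
T=np.load('top0.npz');S=np.load('side0.npz')
for n,D in(('top',T),('side',S)):
    im=D['im'];hsv=cv2.cvtColor(im,cv2.COLOR_BGR2HSV)
    # lens cap & ring from the cloud, circle fit on hull
    u,v,P=cloud(n,D['d'])
    for nm,z,c0,r0,tol in(('orange',.083,(.478,.295),.04,.006),('green',.083,(.478,.185),.04,.006),('ring',.177,(.536,-.229),.05,.006)):
        m=(abs(P[:,2]-z)<tol)&(np.hypot(P[:,0]-c0[0],P[:,1]-c0[1])<r0)
        Q=P[m][:,:2].astype(np.float32);c,r=cv2.minEnclosingCircle(Q);print(n,nm,c,r,Q.mean(0),P[m][:,2].mean(),np.median(P[m][:,2]),m.sum())
    # rack
    bm=((hsv[...,0]>100)&(hsv[...,0]<125)&(hsv[...,1]>150)).astype(np.uint8)
    box=(150,195,230,240) if n=='top' else (245,250,305,335)
    k=np.zeros_like(bm);k[box[1]:box[3],box[0]:box[2]]=bm[box[1]:box[3],box[0]:box[2]]
    yy,xx=np.nonzero(k);W=plane(n,np.c_[xx,yy],.026)[:,:2].astype(np.float32);print('rack',n,cv2.minAreaRect(W))
    # breadboard: points by depth height ~ .012, 
    m=(P[:,2]>.008)&(P[:,2]<.02)&(np.hypot(P[:,0]-.53,P[:,1]+.23)<.16)
    print('board',n,cv2.minAreaRect(P[m][:,:2].astype(np.float32)))
E
```

```text
lens marks [[0.50240008 0.27766772 0.031     ]
 [0.46097608 0.31567452 0.031     ]] [0.48168808 0.29667112 0.031     ] 137.4634152608991 0.05621800936050697
ring top [[ 0.56134712 -0.24603386  0.1765    ]
 [ 0.5115571  -0.2112825   0.1765    ]] [ 0.53645211 -0.22865818  0.1765    ] 145.0865669755441 0.06071822373711419
ring side [[ 0.56230577 -0.25021322  0.1765    ]
 [ 0.51299421 -0.21485284  0.1765    ]] [ 0.53764999 -0.23253303  0.1765    ] 144.35641815792164 0.060679379832735456
(array([ 0.56132361, -0.24555333,  0.17940333]), np.float64(0.001053369554297153)) (array([ 0.51197697, -0.21097094,  0.17893636]), np.float64(0.0015745551148305275))
top orange (0.48014312982559204, 0.29483935236930847) 0.025351092219352722 [0.479449   0.29539353] 0.08286154185942399 0.08292084249207377 179
top green (0.47435009479522705, 0.1853363811969757) 0.02520657144486904 [0.4737627  0.18566483] 0.08248930841865065 0.08243927637264159 175
top ring (0.5369866490364075, -0.2296553999185562) 0.034319259226322174 [ 0.5364992  -0.22915733] 0.1761627052065286 0.17611479716951828 225
rack top ((0.47735756
[... 173 characters left out ...]
2561976313591003), 85.30281066894531)
side orange (0.4814242422580719, 0.2952875792980194) 0.026269081979990005 [0.4808788  0.29758993] 0.08286371087013136 0.08293384720206365 291
side green (0.4754270613193512, 0.18675446510314941) 0.027630256488919258 [0.47485366 0.18844016] 0.08376369516428733 0.08412509574516258 248
side ring (0.5373671054840088, -0.22580498456954956) 0.03600703179836273 [ 0.53741395 -0.22324318] 0.17592945326411208 0.17603791315747763 163
rack side ((0.4776548743247986, 0.24074147641658783), (0.24903364479541779, 0.09912171959877014), 86.70164489746094)
board side ((0.5387773513793945, -0.22597931325435638), (0.20926465094089508, 0.20191673934459686), 76.43589782714844)
```

Emit:
{"op": "jog_arm", "data": {
  "deltas": [
    {"slide": [0,-20,-5],"dr": [0,0,0],"gripper": 0},
    {"slide": [0,-40,-10],"dr": [0,0,0],"gripper": 0},
    {"slide": [0,-40,-10],"dr": [0,0,0],"gripper": 0},
    {"slide": [0,-40,-10],"dr": [0,0,0],"gripper": 0},
    {"slide": [0,-40,-10],"dr": [0,0,0],"gripper": 0},
    {"slide": [0,-40,-10],"dr": [0,0,0],"gripper": 0},
    {"slide": [0,-40,-10],"dr": [0,0,0],"gripper": 0},
    {"slide": [0,-40,-10],"dr": [0,0,0],"gripper": 0},
    {"slide": [0,-15,-6],"dr": [0,0,0],"gripper": 0},
    {"slide": [5,0,0],"dr": [8.5,0,0],"gripper": 0},
    {"slide": [10,0,0],"dr": [10,0,0],"gripper": 0},
    {"slide": [10,0,0],"dr": [10,0,0],"gripper": 0},
    {"slide": [10,0,0],"dr": [10,0,0],"gripper": 0},
    {"slide": [10,0,0],"dr": [10,0,0],"gripper": 0},
    {"slide": [10,0,0],"dr": [10,0,0],"gripper": 0},
    {"slide": [5,0,0],"dr": [10,0,0],"gripper": 0},
    {"slide": [0,0,0],"dr": [0,0,0],"gripper": 0},
    {"slide": [0,0,0],"dr": [0,0,0],"gripper": 0}
  ]
}}

```text
t: 2.35
position: [0.4809, 0.2963, 0.193]
tool_rot: [[0.0, 0.049, 0.999], [0.0, 0.999, -0.049], [-1.0, 0.0, 0.0]]
wrist_force: [-0.7, -0.7, -0.7]
grip_width: 0.0887
```

Emit:
{"op": "jog_arm", "data": {
  "deltas": [
    {"slide": [15,-0.7,0],"dr": [0,0,0],"gripper": 0},
    {"slide": [25,0,0],"dr": [0,0,0],"gripper": 0},
    {"slide": [30,0,0],"dr": [0,0,0],"gripper": 0},
    {"slide": [30,0,0],"dr": [0,0,0],"gripper": 0},
    {"slide": [25,0,0],"dr": [0,0,0],"gripper": 0},
    {"slide": [12,0,0],"dr": [0,0,0],"gripper": 0},
    {"slide": [4,0,0],"dr": [0,0,0],"gripper": 0},
    {"slide": [0,0,0],"dr": [0,0,0],"gripper": 0},
    {"slide": [0,0,0],"dr": [0,0,0],"gripper": 100},
    {"slide": [0,0,0],"dr": [0,0,0],"gripper": 150},
    {"slide": [0,0,0],"dr": [0,0,0],"gripper": 255},
    {"slide": [0,0,0],"dr": [0,0,0],"gripper": 255},
    {"slide": [0,0,0],"dr": [0,0,0],"gripper": 255},
    {"slide": [0,0,0],"dr": [0,0,0],"gripper": 255}
  ]
}}

```text
t: 4.1
position: [0.4812, 0.2953, 0.0519]
tool_rot: [[0.0, 0.053, 0.999], [0.0, 0.999, -0.053], [-1.0, 0.0, 0.0]]
wrist_force: [0.4, 0.1, 2.1]
grip_width: 0.0497
```

Emit:
{"op": "jog_arm", "data": {
  "deltas": [
    {"slide": [-5,0,0],"dr": [0,0,0],"gripper": 255},
    {"slide": [-10,0,0],"dr": [0,0,0],"gripper": 255},
    {"slide": [-15,0,0],"dr": [0,0,0],"gripper": 255},
    {"slide": [-25,0,0],"dr": [0,0,0],"gripper": 255},
    {"slide": [-30,0,0],"dr": [0,0,0],"gripper": 255},
    {"slide": [-30,0,0],"dr": [0,0,0],"gripper": 255},
    {"slide": [-30,0,0],"dr": [0,0,0],"gripper": 255},
    {"slide": [-30,0,0],"dr": [0,0,0],"gripper": 255},
    {"slide": [-30,0,0],"dr": [0,0,0],"gripper": 255},
    {"slide": [-20,0,0],"dr": [0,0,0],"gripper": 255},
    {"slide": [0,0,0],"dr": [0,0,0],"gripper": 255},
    {"slide": [0,0,0],"dr": [0,0,0],"gripper": 255}
  ]
}}

```text
t: 5.6
position: [0.4807, 0.2952, 0.2761]
tool_rot: [[-0.001, 0.053, 0.999], [-0.0, 0.999, -0.053], [-1.0, -0.001, -0.001]]
wrist_force: [0.5, 0.7, -2.6]
grip_width: 0.0493
```

```bash
python3 - <<'E'
from h import *
s=arm.get_state();print(s['position'],s['wrist_force'],s['qpos'])
o=[]
for n in("side","top"):
    im,d=imaging.read_camera(n); np.savez(f"{n}1.npz",im=im,d=d)
    c=imaging.calibration(n);p=s['position']-[0,0,.02]
    px=cv2.projectPoints(p.reshape(1,3),c['rvec'],c['tvec'],c['intrinsics'],np.array([c['k1'],0,0,0,0]))[0].ravel().astype(int);print(n,px)
    x,y=px[0]-25,px[1]-20
    z=cv2.resize(im[max(y,0):y+45,x:x+50],(400,360),interpolation=cv2.INTER_NEAREST);o.append(np.clip(z*1.5,0,255).astype(np.uint8));print(x,y)
cv2.imwrite('pics/l1.png',np.hstack(o))
E
```

```text
[0.48070303 0.29518725 0.27608006] [ 0.4604      0.71681699 -2.61816547] [ 3.40876777e-01  3.91256699e-01  1.21236565e+00 -1.18298831e-05
  1.53934477e+00  3.93408187e-01]
side [275 241]
250 221
top [157 206]
132 186
```

View pics/l1.png

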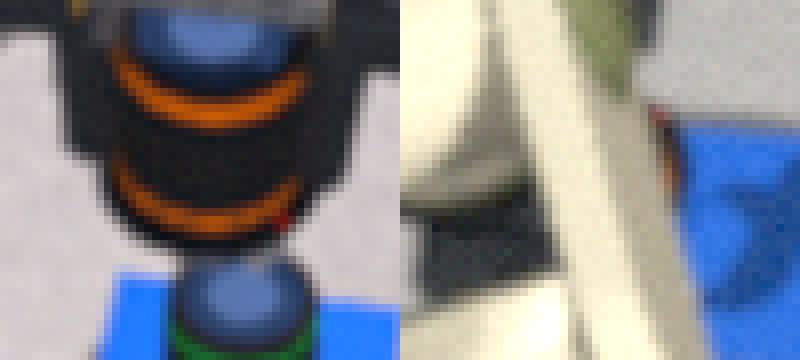

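```bash
python3 - <<'E'
from h import *
for z in(.2515,.2553):
  for n,p in(('side',(285.1,247.75)),('top',(132+655/8-.5,186+118/8-.5))):
    a=plane(n,[p],z)[0];d=a[:2]-[.4807,.2952];print(n,z,a,np.hypot(*d),np.degrees(np.arctan2(d[1],d[0])))
im=np.load('side1.npz')['im'];print(red(im,(280,242,290,254)))
S=np.load('side0.npz')['im']; p=plane('side',[(281,310.2)],.031)[0];d=p[:2]-[.4812,.2953];print(p,np.hypot(*d),np.degrees(np.arctan2(d[1],d[0])))
E
```

```text
side 0.2515 [0.45861768 0.30714102 0.2515    ] 0.025104118477067363 151.59768246860187
top 0.2515 [0.50410797 0.13347282 0.2515    ] 0.16341240133000243 -81.76435062050813
side 0.2553 [0.45850562 0.31072921 0.2553    ] 0.02708776345836832 145.01985212295753
top 0.2553 [0.50350877 0.13300243 0.2553    ] 0.16379344700594758 -81.99536089883533
[(283.17, 247.03, 15, 696)]
[0.45902784 0.3134488  0.031     ] 0.02865281090283881 140.69830479391058
```

```bash
python3 - <<'E'
from h import *
for z in(.2515,.2553):
    a=plane('top',[(132+257/8-.5,186+116/8-.5)],z)[0];d=a[:2]-[.4807,.2952];print(z,a,np.hypot(*d),np.degrees(np.arctan2(d[1],d[0])))
# side view: apparent offset of lens: axis check by known centre line px
c=imaging.calibration('side')
for z in(.2553,.2513):
  for th in(135,138,141,144,147):
    t=np.radians(th);p=np.array([.4807+.0285*np.cos(t),.2952+.0285*np.sin(t),z])
    print(z,th,cv2.projectPoints(p.reshape(1,3),c['rvec'],c['tvec'],c['intrinsics'],np.array([c['k1'],0,0,0,0]))[0].ravel())
print(cv2.projectPoints(np.array([[.4807,.2952,.2613]]),c['rvec'],c['tvec'],c['intrinsics'],np.array([c['k1'],0,0,0,0]))[0].ravel())
E
```

```text
0.2515 [0.50144545 0.27850286 0.2515    ] 0.026630209191312794 -38.829127194608034
0.2553 [0.50085455 0.27758041 0.2553    ] 0.026770430139588686 -41.160724058253855
0.2553 135 [283.99267192 249.22779692]
0.2553 138 [284.50692549 248.90255235]
0.2553 141 [284.99535351 248.55785369]
0.2553 144 [285.45661842 248.19473459]
0.2553 147 [285.88946994 247.81427869]
0.2513 135 [283.91922021 250.49743377]
0.2513 138 [284.43215949 250.17219186]
0.2513 141 [284.91935012 249.82749626]
0.2513 144 [285.37945787 249.46438029]
0.2513 147 [285.8112355 249.0839273]
[275.57667612 239.82057625]
```

Emit:
{"op": "jog_arm", "data": {
  "deltas": [
    {"slide": [0,-10,1.6],"dr": [0,0,0],"gripper": 255},
    {"slide": [0,-25,4],"dr": [0,0,0],"gripper": 255},
    {"slide": [0,-40,6.4],"dr": [0,0,0],"gripper": 255},
    {"slide": [0,-40,6.4],"dr": [0,0,0],"gripper": 255},
    {"slide": [0,-40,6.4],"dr": [0,0,0],"gripper": 255},
    {"slide": [0,-40,6.4],"dr": [0,0,0],"gripper": 255},
    {"slide": [0,-40,6.4],"dr": [0,0,0],"gripper": 255},
    {"slide": [0,-40,6.4],"dr": [0,0,0],"gripper": 255},
    {"slide": [0,-40,6.4],"dr": [0,0,0],"gripper": 255},
    {"slide": [0,-40,6.4],"dr": [0,0,0],"gripper": 255},
    {"slide": [0,-40,6.4],"dr": [0,0,0],"gripper": 255},
    {"slide": [0,-40,6.4],"dr": [0,0,0],"gripper": 255},
    {"slide": [0,-40,6.4],"dr": [0,0,0],"gripper": 255},
    {"slide": [0,-25,4],"dr": [0,0,0],"gripper": 255},
    {"slide": [0,-15,2.5],"dr": [0,0,0],"gripper": 255},
    {"slide": [0,-6,1.5],"dr": [0,0,0],"gripper": 255},
    {"slide": [0,0,0],"dr": [-2.5,0,0],"gripper": 255},
    {"slide": [0,0,0],"dr": [-2.5,0,0],"gripper": 255},
    {"slide": [0,0,0],"dr": [0,0,0],"gripper": 255},
    {"slide": [0,0,0],"dr": [0,0,0],"gripper": 255}
  ]
}}

```text
t: 8.2
position: [0.5377, -0.2288, 0.2768]
tool_rot: [[0.0, -0.035, 0.999], [0.0, 0.999, 0.035], [-1.0, 0.0, 0.0]]
wrist_force: [0.1, -0.1, -3.5]
grip_width: 0.0496
```

```bash
python3 - <<'E'
from h import *
s=arm.get_state();print(s['position'],s['wrist_force'],s['torque'],s['qpos'])
o=[]
for n in("side","top"):
    im,d=imaging.read_camera(n); np.savez(f"{n}2.npz",im=im,d=d)
    c=imaging.calibration(n);p=s['position']-[0,0,.06]
    px=cv2.projectPoints(p.reshape(1,3),c['rvec'],c['tvec'],c['intrinsics'],np.array([c['k1'],0,0,0,0]))[0].ravel().astype(int);print(n,px)
    x,y=px[0]-20,px[1]-28
    z=cv2.resize(im[max(y,0):y+50,x:x+40],(400,500),interpolation=cv2.INTER_NEAREST);o.append(np.clip(z*1.3,0,255).astype(np.uint8));print(x,y)
cv2.imwrite('pics/l2.png',np.hstack(o))
E
```

```text
[ 0.53773208 -0.22878603  0.27684536] [ 0.07825198 -0.05164271 -3.52154957] [-0.08093618  0.05558102  0.00304769] [-6.04742999e-01  4.27219468e-01  1.15215910e+00  7.41797662e-05
  1.56223653e+00 -6.39426808e-01]
side [271 128]
251 100
top [336 193]
316 165
```

View pics/l2.png

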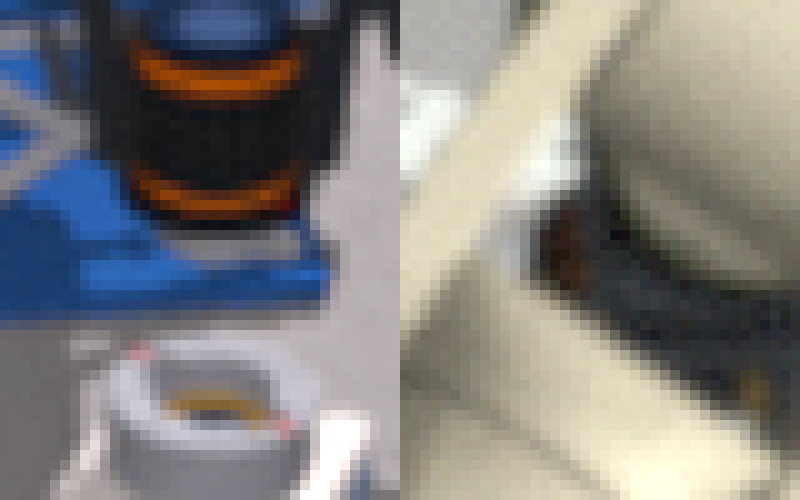

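```bash
python3 - <<'E'
from h import *
c=imaging.calibration('side')
P=lambda p:cv2.projectPoints(np.array([p],float),c['rvec'],c['tvec'],c['intrinsics'],np.array([c['k1'],0,0,0,0]))[0].ravel()
x,y=.5377,-.2288;b=.2768-.0449
print('axis at ring',P((x,y,.1765)),'upper band',P((x,y,b+.066)),'lower',P((x,y,b+.028)))
for th in(136,139,142,145,148,151,154):
    t=np.radians(th);print(th,P((x+.0285*np.cos(t),y+.0285*np.sin(t),b+.024)))
for z in (.176,.179):
    for th in(139,142,145,148,151):
        t=np.radians(th);u=np.array([np.cos(t),np.sin(t),0])*.0305;q=np.array([.537,-.229,z]);print(z,th,P(q+u),P(q-u))
im=np.load('side2.npz')['im']
print(im[118:122,276:284].tolist())
hsv=cv2.cvtColor(im,cv2.COLOR_BGR2HSV)
m=(hsv[...,0]>5)&(hsv[...,0]<18)&(hsv[...,1]>180)&(hsv[...,2]>70)
for r in range(103,124):
    w=np.nonzero(m[r,255:290])[0]
    if len(w):print(r,w.min()+255,w.max()+255,(w.min()+w.max())/2+255)
E
```

```text
axis at ring [271.59606585 138.84803169] upper band [272.36283235 105.21178127] lower [272.11781676 116.08909879]
136 [278.21538832 120.95806694]
139 [278.57650076 120.79335462]
142 [278.91921336 120.61892826]
145 [279.24258875 120.43529791]
148 [279.54574957 120.24299867]
151 [279.8278807  120.04258881]
154 [280.08823134 119.83464797]
0.176 139 [278.52856302 142.94133642] [265.266834   135.07979721]
0.176 142 [278.88368692 142.74646939] [264.91169631 135.26585199]
0.176 145 [279.21878373 142.54136528] [264.57485024 135.46216024]
0.176 148 [279.53294443 142.32662326] [264.2572241  135.66821912]
0.176 151 [279.82532464 142.10286828] [263.95970034 135.88349882]
0.179 139 [278.55594001 142.14397522] [265.27722763 134.29241468]
0.179 142 [278.91148603 141.94937151] [264.92166653 134.47820899]
0.179 145 [279.24697793 141.74454364] [264.584419   134.67424375]
0.179 148 [279.56150563 141.53009002] [264.26641446 134.88001688]
0.179 151 [279.85422382 141.3066348 ] [263.96853643 135.09499934]
[[[19, 25, 45], [15, 30, 63], [14, 37, 74], [10, 36, 76], [13, 25, 49], [35, 34, 37], [84, 82, 84], [122, 121, 126]], [[11, 42, 87], [11, 50, 108], [10, 41, 92], [11, 29, 67], [13, 15, 33], [46, 44, 44], [99, 98, 102], [130, 128, 134]], [[12, 39, 79], [14, 33, 71], [12, 23, 61], [10, 13, 62], [17, 12, 39], [62, 57, 58], [117, 115, 120], [136, 135, 141]], [[14, 18, 34], [13, 13, 21], [18, 15, 22], [25, 14, 30], [42, 21, 21], [78, 62, 57], [123, 118, 121], [139, 138, 143]]]
106 265 280 272.5
107 266 279 272.5
108 267 278 272.5
109 270 276 273.0
118 265 279 272.0
119 266 278 272.0
120 268 277 272.5
```

Emit:
{"op": "jog_arm", "data": {
  "deltas": [
    {"slide": [10,-0.4,-0.7],"dr": [0,0,0],"gripper": 255},
    {"slide": [15,0,0],"dr": [0,0,0],"gripper": 255},
    {"slide": [12,0,0],"dr": [0,0,0],"gripper": 255},
    {"slide": [6,0,0],"dr": [0,0,0],"gripper": 255},
    {"slide": [3,0,0],"dr": [0,0,0],"gripper": 255},
    {"slide": [2,0,0],"dr": [0,0,0],"gripper": 255},
    {"slide": [2,0,0],"dr": [0,0,0],"gripper": 255},
    {"slide": [1.5,0,0],"dr": [0,0,0],"gripper": 255},
    {"slide": [1,0,0],"dr": [0,0,0],"gripper": 255},
    {"slide": [0,0,0],"dr": [0,0,0],"gripper": 255}
  ]
}}

```text
t: 9.55
position: [0.537, -0.2298, 0.2243]
tool_rot: [[0.0, -0.035, 0.999], [-0.0, 0.999, 0.035], [-1.0, -0.0, 0.0]]
wrist_force: [0.4, 0.5, -1.9]
grip_width: 0.0494
```

Emit:
{"op": "jog_arm", "data": {
  "deltas": [
    {"slide": [1,0.5,0],"dr": [0,0,0],"gripper": 255},
    {"slide": [1,0,0],"dr": [0,0,0],"gripper": 255},
    {"slide": [1,0,0],"dr": [0,0,0],"gripper": 255},
    {"slide": [0,0,0],"dr": [0,0,0],"gripper": 255}
  ]
}}

```text
t: 10.05
position: [0.5369, -0.2293, 0.2212]
tool_rot: [[-0.0, -0.035, 0.999], [0.0, 0.999, 0.035], [-1.0, 0.0, -0.0]]
wrist_force: [-0.9, 0.7, -2.1]
grip_width: 0.0492
```

Emit:
{"op": "jog_arm", "data": {
  "deltas": [
    {"slide": [0.8,0,0],"dr": [0,0,0],"gripper": 255},
    {"slide": [0.8,0,0],"dr": [0,0,0],"gripper": 255},
    {"slide": [0,0,0],"dr": [0,0,0],"gripper": 255}
  ]
}}

```text
t: 10.42
position: [0.5369, -0.2293, 0.2196]
tool_rot: [[-0.0, -0.035, 0.999], [0.0, 0.999, 0.035], [-1.0, 0.0, -0.0]]
wrist_force: [0.3, 0.3, -2.4]
grip_width: 0.0494
```

Emit:
{"op": "jog_arm", "data": {
  "deltas": [
    {"slide": [0.8,0,0],"dr": [0,0,0],"gripper": 255},
    {"slide": [0.8,0,0],"dr": [0,0,0],"gripper": 255},
    {"slide": [0,0,0],"dr": [0,0,0],"gripper": 255}
  ]
}}

```text
t: 10.8
position: [0.5369, -0.2293, 0.218]
tool_rot: [[-0.0, -0.035, 0.999], [0.0, 0.999, 0.035], [-1.0, 0.0, -0.0]]
wrist_force: [-1.0, 0.3, -3.5]
grip_width: 0.0496
```

Emit:
{"op": "jog_arm", "data": {
  "deltas": [
    {"slide": [0.8,0,0],"dr": [0,0,0],"gripper": 255},
    {"slide": [0.8,0,0],"dr": [0,0,0],"gripper": 255},
    {"slide": [0,0,0],"dr": [0,0,0],"gripper": 255}
  ]
}}

```text
t: 11.18
position: [0.5369, -0.2293, 0.2164]
tool_rot: [[-0.0, -0.035, 0.999], [0.0, 0.999, 0.035], [-1.0, 0.0, -0.0]]
wrist_force: [-0.4, 0.8, -2.3]
grip_width: 0.0494
```

Emit:
{"op": "jog_arm", "data": {
  "deltas": [
    {"slide": [0.8,0,0],"dr": [0,0,0],"gripper": 255},
    {"slide": [0,0,0],"dr": [0,0,0],"gripper": 255}
  ]
}}

```text
t: 11.42
position: [0.5369, -0.2292, 0.2156]
tool_rot: [[-0.0, -0.035, 0.999], [0.0, 0.999, 0.035], [-1.0, 0.0, -0.0]]
wrist_force: [-0.4, -0.7, -2.4]
grip_width: 0.0495
```

Emit:
{"op": "jog_arm", "data": {
  "deltas": [
    {"slide": [0.8,0,0],"dr": [0,0,0],"gripper": 255},
    {"slide": [0,0,0],"dr": [0,0,0],"gripper": 255}
  ]
}}

```text
t: 11.68
position: [0.5369, -0.2293, 0.2148]
tool_rot: [[-0.0, -0.035, 0.999], [0.0, 0.999, 0.035], [-1.0, 0.0, -0.0]]
wrist_force: [0.8, -0.5, -2.9]
grip_width: 0.05
```

Emit:
{"op": "jog_arm", "data": {
  "deltas": [
    {"slide": [0.8,0,0],"dr": [0,0,0],"gripper": 255},
    {"slide": [0,0,0],"dr": [0,0,0],"gripper": 255}
  ]
}}

```text
t: 11.92
position: [0.5369, -0.2293, 0.214]
tool_rot: [[-0.0, -0.035, 0.999], [0.0, 0.999, 0.035], [-1.0, 0.0, -0.0]]
wrist_force: [-0.0, 0.3, -2.1]
grip_width: 0.0494
```

Emit:
{"op": "jog_arm", "data": {
  "deltas": [
    {"slide": [0.8,0,0],"dr": [0,0,0],"gripper": 255},
    {"slide": [0,0,0],"dr": [0,0,0],"gripper": 255}
  ]
}}

```text
t: 12.18
position: [0.5369, -0.2292, 0.2132]
tool_rot: [[-0.0, -0.035, 0.999], [0.0, 0.999, 0.035], [-1.0, 0.0, -0.0]]
wrist_force: [0.6, -0.3, -2.3]
grip_width: 0.0492
```

Emit:
{"op": "jog_arm", "data": {
  "deltas": [
    {"slide": [0.8,0,0],"dr": [0,0,0],"gripper": 255},
    {"slide": [0,0,0],"dr": [0,0,0],"gripper": 255}
  ]
}}

```text
t: 12.42
position: [0.5369, -0.2293, 0.2124]
tool_rot: [[-0.0, -0.035, 0.999], [0.0, 0.999, 0.035], [-1.0, 0.0, -0.0]]
wrist_force: [-0.8, -0.3, -2.5]
grip_width: 0.0492
```

Emit:
{"op": "jog_arm", "data": {
  "deltas": [
    {"slide": [0.8,0,0],"dr": [0,0,0],"gripper": 255},
    {"slide": [0,0,0],"dr": [0,0,0],"gripper": 255}
  ]
}}

```text
t: 12.68
position: [0.5369, -0.2293, 0.2116]
tool_rot: [[-0.0, -0.035, 0.999], [0.0, 0.999, 0.035], [-1.0, 0.0, -0.0]]
wrist_force: [0.1, -0.0, -2.9]
grip_width: 0.0497
```

Emit:
{"op": "jog_arm", "data": {
  "deltas": [
    {"slide": [0.8,0,0],"dr": [0,0,0],"gripper": 255},
    {"slide": [0,0,0],"dr": [0,0,0],"gripper": 255}
  ]
}}

```text
t: 12.92
position: [0.5369, -0.2292, 0.2108]
tool_rot: [[-0.0, -0.035, 0.999], [0.0, 0.999, 0.035], [-1.0, 0.0, -0.0]]
wrist_force: [0.1, -0.2, -2.1]
grip_width: 0.0495
```

Emit:
{"op": "jog_arm", "data": {
  "deltas": [
    {"slide": [0.8,0,0],"dr": [0,0,0],"gripper": 255},
    {"slide": [0,0,0],"dr": [0,0,0],"gripper": 255}
  ]
}}

```text
t: 13.18
position: [0.5369, -0.2293, 0.21]
tool_rot: [[-0.0, -0.035, 0.999], [0.0, 0.999, 0.035], [-1.0, 0.0, -0.0]]
wrist_force: [-0.3, -0.2, -3.1]
grip_width: 0.0497
```

Emit:
{"op": "jog_arm", "data": {
  "deltas": [
    {"slide": [0.8,0,0],"dr": [0,0,0],"gripper": 255},
    {"slide": [0,0,0],"dr": [0,0,0],"gripper": 255}
  ]
}}

```text
t: 13.42
position: [0.537, -0.2293, 0.2093]
tool_rot: [[0.0, -0.035, 0.999], [-0.0, 0.999, 0.035], [-1.0, -0.0, 0.0]]
wrist_force: [0.4, -0.9, -1.8]
grip_width: 0.0493
```

Emit:
{"op": "jog_arm", "data": {
  "deltas": [
    {"slide": [0.8,0,0],"dr": [0,0,0],"gripper": 255},
    {"slide": [0,0,0],"dr": [0,0,0],"gripper": 255}
  ]
}}

```text
t: 13.68
position: [0.537, -0.2293, 0.2088]
tool_rot: [[0.0, -0.035, 0.999], [-0.0, 0.999, 0.035], [-1.0, -0.0, 0.0]]
wrist_force: [-2.0, 1.1, 1.4]
grip_width: 0.0495
```

Emit:
{"op": "jog_arm", "data": {
  "deltas": [
    {"slide": [0.8,0,0],"dr": [0,0,0],"gripper": 255},
    {"slide": [0,0,0],"dr": [0,0,0],"gripper": 255}
  ]
}}

```text
t: 13.92
position: [0.537, -0.2293, 0.2079]
tool_rot: [[0.0, -0.035, 0.999], [-0.0, 0.999, 0.035], [-1.0, -0.0, 0.0]]
wrist_force: [-0.7, 0.2, 3.2]
grip_width: 0.0493
```

Emit:
{"op": "jog_arm", "data": {
  "deltas": [
    {"slide": [0.8,0,0],"dr": [0,0,0],"gripper": 255},
    {"slide": [0.8,0,0],"dr": [0,0,0],"gripper": 255},
    {"slide": [0,0,0],"dr": [0,0,0],"gripper": 255}
  ]
}}

```text
t: 14.3
position: [0.537, -0.2293, 0.2063]
tool_rot: [[0.0, -0.035, 0.999], [-0.0, 0.999, 0.035], [-1.0, -0.0, 0.0]]
wrist_force: [-1.6, -0.1, 5.6]
grip_width: 0.0494
```

Emit:
{"op": "jog_arm", "data": {
  "deltas": [
    {"slide": [0.8,0,0],"dr": [0,0,0],"gripper": 255},
    {"slide": [0.8,0,0],"dr": [0,0,0],"gripper": 255},
    {"slide": [0,0,0],"dr": [0,0,0],"gripper": 255}
  ]
}}

```text
t: 14.68
position: [0.537, -0.2293, 0.205]
tool_rot: [[0.001, -0.035, 0.999], [-0.001, 0.999, 0.035], [-1.0, -0.001, 0.001]]
wrist_force: [-1.2, 1.2, 7.1]
grip_width: 0.0494
```

Emit:
{"op": "jog_arm", "data": {
  "deltas": [
    {"slide": [0.8,0,0],"dr": [0,0,0],"gripper": 255},
    {"slide": [0,0,0],"dr": [0,0,0],"gripper": 255},
    {"slide": [0,0,0],"dr": [0,0,0],"gripper": 255}
  ]
}}

```text
t: 15.05
position: [0.537, -0.2293, 0.2043]
tool_rot: [[0.001, -0.035, 0.999], [-0.001, 0.999, 0.035], [-1.0, -0.001, 0.001]]
wrist_force: [-1.3, 0.4, 6.6]
grip_width: 0.0491
```

Emit:
{"op": "jog_arm", "data": {
  "deltas": [
    {"slide": [0.6,0,0],"dr": [0,0,0],"gripper": 255},
    {"slide": [0,0,0],"dr": [0,0,0],"gripper": 255},
    {"slide": [0,0,0],"dr": [0,0,0],"gripper": 255}
  ]
}}

```text
t: 15.42
position: [0.537, -0.2294, 0.2038]
tool_rot: [[0.001, -0.035, 0.999], [-0.001, 0.999, 0.035], [-1.0, -0.001, 0.001]]
wrist_force: [-2.4, 0.8, 9.6]
grip_width: 0.0493
```

Emit:
{"op": "jog_arm", "data": {
  "deltas": [
    {"slide": [0,0,0],"dr": [3,0,0],"gripper": 255},
    {"slide": [0,0,0],"dr": [3,0,0],"gripper": 255},
    {"slide": [0,0,0],"dr": [0,0,0],"gripper": 255}
  ]
}}

```text
t: 15.8
position: [0.5374, -0.2295, 0.2039]
tool_rot: [[0.002, 0.071, 0.998], [-0.001, 0.998, -0.071], [-1.0, -0.001, 0.002]]
wrist_force: [-0.4, 0.1, 8.8]
grip_width: 0.0494
```

```bash
python3 - <<'E'
from h import *
s=arm.get_state();print(s['position'],s['wrist_force'],s['torque'])
E
```

```text
[ 0.53739359 -0.22952418  0.20393765] [-0.38627944  0.13656962  8.8321947 ] [ 0.07585071  0.25822932 -0.0284249 ]
```

Emit:
{"op": "jog_arm", "data": {
  "deltas": [
    {"slide": [0,0,0],"dr": [4,0,0],"gripper": 255},
    {"slide": [0,0,0],"dr": [4,0,0],"gripper": 255},
    {"slide": [0,0,0],"dr": [0,0,0],"gripper": 255}
  ]
}}

```text
t: 16.18
position: [0.5376, -0.2296, 0.204]
tool_rot: [[0.002, 0.209, 0.978], [-0.002, 0.978, -0.209], [-1.0, -0.001, 0.003]]
wrist_force: [-0.6, 0.7, 8.7]
grip_width: 0.0493
```

```bash
python3 - <<'E'
from h import *
s=arm.get_state();print(s['position'],s['wrist_force'],s['torque'])
E
```

```text
[ 0.53756134 -0.22964171  0.20403317] [-0.59741823  0.6843184   8.67316804] [ 0.08980946  0.14094101 -0.01171671]
```

Emit:
{"op": "jog_arm", "data": {
  "deltas": [
    {"slide": [0,0,0],"dr": [6,0,0],"gripper": 255},
    {"slide": [0,0,0],"dr": [6,0,0],"gripper": 255},
    {"slide": [0,0,0],"dr": [6,0,0],"gripper": 255},
    {"slide": [0,0,0],"dr": [6,0,0],"gripper": 255},
    {"slide": [0,0,0],"dr": [6,0,0],"gripper": 255},
    {"slide": [0,0,0],"dr": [0,0,0],"gripper": 255}
  ]
}}

```text
t: 16.92
position: [0.5376, -0.2297, 0.2041]
tool_rot: [[0.003, 0.67, 0.742], [-0.002, 0.742, -0.67], [-1.0, 0.001, 0.003]]
wrist_force: [0.6, 0.0, 8.8]
grip_width: 0.0491
```

```bash
python3 - <<'E'
from h import *
s=arm.get_state();print(s['position'],s['wrist_force'],s['torque'])
E
```

```text
[ 0.53761559 -0.22974068  0.20406613] [0.55290261 0.02419014 8.80817806] [-0.05583461  0.13116601 -0.04664527]
```

Emit:
{"op": "jog_arm", "data": {
  "deltas": [
    {"slide": [0,0,0],"dr": [6,0,0],"gripper": 255},
    {"slide": [0,0,0],"dr": [6,0,0],"gripper": 255},
    {"slide": [0,0,0],"dr": [6,0,0],"gripper": 255},
    {"slide": [0,0,0],"dr": [6,0,0],"gripper": 255},
    {"slide": [0,0,0],"dr": [6,0,0],"gripper": 255},
    {"slide": [0,0,0],"dr": [6,0,0],"gripper": 255},
    {"slide": [0,0,0],"dr": [0,0,0],"gripper": 255}
  ]
}}

```text
t: 17.8
position: [0.5376, -0.2297, 0.2041]
tool_rot: [[0.003, 0.978, 0.206], [-0.002, 0.206, -0.978], [-1.0, 0.002, 0.002]]
wrist_force: [-0.9, 0.0, 8.0]
grip_width: 0.0496
```

```bash
python3 - <<'E'
from h import *
s=arm.get_state();print(s['position'],s['wrist_force'],s['torque'])
E
```

```text
[ 0.53763421 -0.22974858  0.20407433] [-0.94744758  0.04636888  8.0069638 ] [-0.01493459  0.21579172 -0.05268357]
```

Emit:
{"op": "jog_arm", "data": {
  "deltas": [
    {"slide": [0,0,0],"dr": [3,0,0],"gripper": 255},
    {"slide": [0,0,0],"dr": [2,0,0],"gripper": 255},
    {"slide": [0,0,0],"dr": [0,0,0],"gripper": 255}
  ]
}}

```text
t: 18.18
position: [0.5376, -0.2297, 0.2041]
tool_rot: [[0.003, 0.993, 0.121], [-0.002, 0.121, -0.993], [-1.0, 0.002, 0.002]]
wrist_force: [0.1, -0.2, 8.1]
grip_width: 0.0495
```

```bash
python3 - <<'E'
from h import *
s=arm.get_state();print(s['position'],s['wrist_force'],s['torque'])
E
```

```text
[ 0.5376301  -0.22972993  0.20407814] [ 0.06287047 -0.18071875  8.11030644] [-0.04655381  0.17536703 -0.00962064]
```

Emit:
{"op": "jog_arm", "data": {
  "deltas": [
    {"slide": [0,0,0],"dr": [2,0,0],"gripper": 255},
    {"slide": [0,0,0],"dr": [0,0,0],"gripper": 255}
  ]
}}

```text
t: 18.42
position: [0.5376, -0.2297, 0.204]
tool_rot: [[0.003, 0.996, 0.087], [-0.002, 0.087, -0.996], [-1.0, 0.002, 0.002]]
wrist_force: [-0.2, 0.1, 7.4]
grip_width: 0.0496
```

```bash
python3 - <<'E'
from h import *
s=arm.get_state();print(s['position'],s['wrist_force'],s['torque'])
E
```

```text
[ 0.53760425 -0.22971233  0.20404544] [-0.19602238  0.09451675  7.38460389] [-0.01418718  0.10733947 -0.01694478]
```

Emit:
{"op": "jog_arm", "data": {
  "deltas": [
    {"slide": [0,0,0],"dr": [2,0,0],"gripper": 255},
    {"slide": [0,0,0],"dr": [0,0,0],"gripper": 255}
  ]
}}

```text
t: 18.68
position: [0.5376, -0.2298, 0.2041]
tool_rot: [[0.003, 0.999, 0.052], [-0.002, 0.052, -0.999], [-1.0, 0.003, 0.002]]
wrist_force: [0.1, 0.7, 8.9]
grip_width: 0.0494
```

```bash
python3 - <<'E'
from h import *
s=arm.get_state();print(s['position'],s['wrist_force'],s['torque'])
E
```

```text
[ 0.53761795 -0.22975698  0.20406785] [0.10898326 0.71463319 8.88760995] [-0.00480317  0.18343584 -0.02466378]
```

Emit:
{"op": "jog_arm", "data": {
  "deltas": [
    {"slide": [0,0,0],"dr": [1.5,0,0],"gripper": 255},
    {"slide": [0,0,0],"dr": [0,0,0],"gripper": 255}
  ]
}}

```text
t: 18.92
position: [0.5376, -0.2298, 0.2041]
tool_rot: [[0.003, 1.0, 0.026], [-0.002, 0.026, -1.0], [-1.0, 0.003, 0.002]]
wrist_force: [0.4, 0.2, 7.7]
grip_width: 0.0495
```

```bash
python3 - <<'E'
from h import *
s=arm.get_state();print(s['tool_rot'][1,1],s['wrist_force'],s['torque'])
E
```

```text
0.02567020865439513 [0.42903793 0.16622577 7.69445316] [-0.01853812  0.19503607  0.07245826]
```

Emit:
{"op": "jog_arm", "data": {
  "deltas": [
    {"slide": [0,0,0],"dr": [1.5,0,0],"gripper": 255},
    {"slide": [0,0,0],"dr": [0,0,0],"gripper": 255}
  ]
}}

```text
t: 19.18
position: [0.5377, -0.2298, 0.2041]
tool_rot: [[0.003, 1.0, -0.0], [-0.002, -0.0, -1.0], [-1.0, 0.003, 0.002]]
wrist_force: [1.0, -0.8, 7.8]
grip_width: 0.0494
```

```bash
python3 - <<'E'
from h import *
s=arm.get_state();print(s['tool_rot'][1,1],s['wrist_force'],s['torque'])
E
```

```text
-0.00034072185469772453 [ 0.97501019 -0.76618115  7.82272494] [-0.04455378  0.14755108  0.05719635]
```

Emit:
{"op": "jog_arm", "data": {
  "deltas": [
    {"slide": [0,0,0],"dr": [1.5,0,0],"gripper": 255},
    {"slide": [0,0,0],"dr": [0,0,0],"gripper": 255}
  ]
}}

```text
t: 19.42
position: [0.5379, -0.2302, 0.2041]
tool_rot: [[0.003, 1.0, -0.027], [-0.003, -0.027, -1.0], [-1.0, 0.004, 0.003]]
wrist_force: [1.1, -2.1, 8.2]
grip_width: 0.0491
```

```bash
python3 - <<'E'
from h import *
s=arm.get_state();print(s['tool_rot'][1,1],s['wrist_force'],s['torque'])
E
```

```text
-0.026502733867577583 [ 1.11143189 -2.1404086   8.22649044] [-0.27998717  0.02169487  0.18768158]
```

Emit:
{"op": "jog_arm", "data": {
  "deltas": [
    {"slide": [0,0,0],"dr": [1,0,0],"gripper": 255},
    {"slide": [0,0,0],"dr": [0,0,0],"gripper": 255}
  ]
}}

```text
t: 19.68
position: [0.538, -0.2303, 0.2041]
tool_rot: [[0.004, 0.999, -0.044], [-0.003, -0.044, -0.999], [-1.0, 0.004, 0.003]]
wrist_force: [2.4, -2.7, 7.3]
grip_width: 0.0493
```

```bash
python3 - <<'E'
from h import *
s=arm.get_state();print(s['tool_rot'][1,1],s['wrist_force'],s['torque'])
E
```

```text
-0.04356889185433457 [ 2.37979945 -2.74543186  7.29284793] [-0.48096684 -0.1806318   0.37075765]
```

Emit:
{"op": "jog_arm", "data": {
  "deltas": [
    {"slide": [-0.8,0,0],"dr": [0,0,0],"gripper": 255},
    {"slide": [-0.8,0,0],"dr": [0,0,0],"gripper": 255},
    {"slide": [-0.8,0,0],"dr": [0,0,0],"gripper": 255},
    {"slide": [0,0,0],"dr": [0,0,0],"gripper": 255}
  ]
}}

```text
t: 20.18
position: [0.5379, -0.2303, 0.2056]
tool_rot: [[0.003, 0.999, -0.044], [-0.002, -0.044, -0.999], [-1.0, 0.003, 0.002]]
wrist_force: [4.8, -4.8, 1.2]
grip_width: 0.0495
```

Emit:
{"op": "jog_arm", "data": {
  "deltas": [
    {"slide": [-0.6,0,0],"dr": [0,0,0],"gripper": 255},
    {"slide": [0,0,0],"dr": [0,0,0],"gripper": 255}
  ]
}}

```text
t: 20.42
position: [0.5379, -0.2303, 0.206]
tool_rot: [[0.003, 0.999, -0.044], [-0.002, -0.044, -0.999], [-1.0, 0.003, 0.002]]
wrist_force: [3.5, -4.7, 0.2]
grip_width: 0.0499
```

```bash
python3 - <<'E'
from h import *
s=arm.get_state();print(s['tool_rot'][1,1],s['wrist_force'],s['torque'])
E
```

```text
-0.04363912063677745 [ 3.54669312 -4.70570869  0.24524234] [-0.82721461 -0.65502826  0.30022437]
```

Emit:
{"op": "jog_arm", "data": {
  "deltas": [
    {"slide": [0,0,0],"dr": [-1,0,0],"gripper": 255},
    {"slide": [0,-0.3,-0.5],"dr": [0,0,0],"gripper": 255},
    {"slide": [0,0,0],"dr": [0,0,0],"gripper": 255}
  ]
}}

```text
t: 20.8
position: [0.5378, -0.2301, 0.2065]
tool_rot: [[0.004, 1.0, -0.027], [-0.003, -0.027, -1.0], [-1.0, 0.004, 0.003]]
wrist_force: [3.4, -5.4, 3.3]
grip_width: 0.0489
```

```bash
python3 - <<'E'
from h import *
s=arm.get_state();print(s['position'],s['tool_rot'],s['wrist_force'],s['torque'])
E
```

```text
[ 0.53777042 -0.2300744   0.2065371 ] [[ 0.00360874  0.9996372  -0.02669186]
 [-0.00325124 -0.02668016 -0.99963873]
 [-0.9999882   0.00369422  0.00315378]] [ 3.36073866 -5.41012079  3.3478837 ] [-1.018359   -0.64629196  0.13339778]
```

Emit:
{"op": "jog_arm", "data": {
  "deltas": [
    {"slide": [-0.4,0.4,0.6],"dr": [0,0,0],"gripper": 255},
    {"slide": [0,0,0],"dr": [0,0,0],"gripper": 255},
    {"slide": [0,0,0],"dr": [0,0,0],"gripper": 255}
  ]
}}

```text
t: 21.18
position: [0.5378, -0.2301, 0.2068]
tool_rot: [[0.002, 1.0, -0.027], [-0.002, -0.026, -1.0], [-1.0, 0.002, 0.002]]
wrist_force: [3.2, -3.6, 2.4]
grip_width: 0.0497
```

```bash
python3 - <<'E'
from h import *
s=arm.get_state();print(s['position'],s['tool_rot'],s['wrist_force'],s['torque'])
E
```

```text
[ 0.53782057 -0.23014379  0.20676151] [[ 0.00244292  0.99964579 -0.02650126]
 [-0.00200893 -0.02649638 -0.99964689]
 [-0.999995    0.00249529  0.00194349]] [ 3.18601758 -3.63824145  2.3976221 ] [-0.76590125 -0.57236932  0.0680954 ]
```

Emit:
{"op": "jog_arm", "data": {
  "deltas": [
    {"slide": [-0.4,0.6,0.7],"dr": [0,0,0],"gripper": 255},
    {"slide": [0,0,0],"dr": [0,0,0],"gripper": 255},
    {"slide": [0,0,0],"dr": [0,0,0],"gripper": 255}
  ]
}}

```text
t: 21.55
position: [0.5379, -0.2303, 0.2069]
tool_rot: [[0.001, 1.0, -0.026], [-0.001, -0.026, -1.0], [-1.0, 0.001, 0.001]]
wrist_force: [3.1, -2.2, 2.3]
grip_width: 0.0495
```

```bash
python3 - <<'E'
from h import *
s=arm.get_state();print(s['position'],s['tool_rot'],s['wrist_force'],s['torque'])
E
```

```text
[ 0.53791213 -0.23026368  0.20694644] [[ 8.62264424e-04  9.99652269e-01 -2.63552153e-02]
 [-5.66090019e-04 -2.63547330e-02 -9.99652493e-01]
 [-9.99999468e-01  8.76884206e-04  5.43168424e-04]] [ 3.05412283 -2.19899915  2.25612903] [-0.53880869 -0.57340117  0.08281617]
```

Emit:
{"op": "jog_arm", "data": {
  "deltas": [
    {"slide": [0,0.4,0.3],"dr": [-1.5,0,0],"gripper": 255},
    {"slide": [0,0,0],"dr": [-1.5,0,0],"gripper": 255},
    {"slide": [0,0,0],"dr": [0,0,0],"gripper": 255}
  ]
}}

```text
t: 21.92
position: [0.5378, -0.2301, 0.2068]
tool_rot: [[-0.001, 1.0, 0.027], [0.001, 0.027, -1.0], [-1.0, -0.001, -0.001]]
wrist_force: [0.6, -0.5, 3.8]
grip_width: 0.0495
```

```bash
python3 - <<'E'
from h import *
s=arm.get_state();print(s['position'],s['tool_rot'],s['wrist_force'],s['torque'])
E
```

```text
[ 0.53775419 -0.23012344  0.20680084] [[-7.47229502e-04  9.99647363e-01  2.65441474e-02]
 [ 6.34097635e-04  2.65446232e-02 -9.99647428e-01]
 [-9.99999520e-01 -7.30134469e-04 -6.53708954e-04]] [ 0.6366955  -0.51528601  3.83968369] [-0.01753262 -0.02390461  0.00559085]
```

Emit:
{"op": "jog_arm", "data": {
  "deltas": [
    {"slide": [0,0,0],"dr": [-1.5,0,0],"gripper": 255},
    {"slide": [0,0,0],"dr": [-1,0,0],"gripper": 255},
    {"slide": [0,0,0],"dr": [0,0,0],"gripper": 255}
  ]
}}

```text
t: 22.3
position: [0.5378, -0.2302, 0.2068]
tool_rot: [[-0.001, 0.998, 0.07], [0.0, 0.07, -0.998], [-1.0, -0.001, -0.001]]
wrist_force: [-1.0, 0.5, 4.1]
grip_width: 0.0496
```

```bash
python3 - <<'E'
from h import *
s=arm.get_state();print(s['position'],s['tool_rot'],s['wrist_force'],s['torque'])
E
```

```text
[ 0.53780762 -0.23020994  0.20676309] [[-6.78485269e-04  9.97552796e-01  6.99139325e-02]
 [ 4.90950683e-04  6.99142725e-02 -9.97552883e-01]
 [-9.99999649e-01 -6.42500643e-04 -5.37185031e-04]] [-0.96098249  0.48085991  4.14638583] [0.21630843 0.25456688 0.02399137]
```

Emit:
{"op": "jog_arm", "data": {
  "deltas": [
    {"slide": [-0.3,0,0],"dr": [1.5,0,0],"gripper": 255},
    {"slide": [0,0,0],"dr": [0,0,0],"gripper": 255},
    {"slide": [0,0,0],"dr": [0,0,0],"gripper": 120},
    {"slide": [0,0,0],"dr": [0,0,0],"gripper": 60},
    {"slide": [0,0,0],"dr": [0,0,0],"gripper": 0},
    {"slide": [0,0,0],"dr": [0,0,0],"gripper": 0},
    {"slide": [0,0,0],"dr": [0,0,0],"gripper": 0},
    {"slide": [0,0,0],"dr": [0,0,0],"gripper": 0}
  ]
}}

```text
t: 23.3
position: [0.538, -0.2304, 0.2071]
tool_rot: [[-0.0, 0.999, 0.043], [-0.0, 0.043, -0.999], [-1.0, -0.0, 0.0]]
wrist_force: [0.1, -0.8, 0.4]
grip_width: 0.0881
```

Emit:
{"op": "jog_arm", "data": {
  "deltas": [
    {"slide": [-5,0,0],"dr": [0,0,0],"gripper": 0},
    {"slide": [-15,0,0],"dr": [0,0,0],"gripper": 0},
    {"slide": [-25,0,0],"dr": [0,0,0],"gripper": 0},
    {"slide": [-30,0,0],"dr": [0,0,0],"gripper": 0},
    {"slide": [-10,-20,20],"dr": [0,0,0],"gripper": 0},
    {"slide": [0,-40,20],"dr": [0,0,0],"gripper": 0},
    {"slide": [0,-40,0],"dr": [0,0,0],"gripper": 0},
    {"slide": [0,-40,-20],"dr": [0,0,0],"gripper": 0},
    {"slide": [0,-30,-20],"dr": [0,0,0],"gripper": 0},
    {"slide": [0,0,0],"dr": [0,0,0],"gripper": 0}
  ]
}}

```text
t: 24.55
position: [0.3671, -0.2371, 0.2938]
tool_rot: [[0.002, 0.999, 0.043], [-0.002, 0.043, -0.999], [-1.0, 0.001, 0.002]]
wrist_force: [-0.2, -0.5, -0.6]
grip_width: 0.0877
```

```bash
python3 - <<'E'
from h import *
s=arm.get_state();print(s['t'],s['position'],s['wrist_force'])
o=[]
for n,x,y in(("side",255,110),("top",315,175)):
    im,d=imaging.read_camera(n); np.savez(f"{n}3.npz",im=im,d=d); cv2.imwrite(f'pics/{n}3.png',im)
    z=cv2.resize(im[y:y+45,x:x+40],(400,450),interpolation=cv2.INTER_NEAREST);o.append(np.clip(z*1.3,0,255).astype(np.uint8))
    u,v,P=cloud(n,d);m=(np.hypot(P[:,0]-.537,P[:,1]+.229)<.04)&(P[:,2]>.225)
    print(n,m.sum(),np.median(P[m],0),P[m].mean(0),cv2.minEnclosingCircle(P[m][:,:2].astype(np.float32)) if m.sum() else 0)
cv2.imwrite('pics/l3.png',np.hstack(o))
E
```

```text
24.55 [ 0.36714446 -0.23705383  0.29375712] [-0.21328625 -0.47097737 -0.56261681]
side 170 [ 0.53658185 -0.21990796  0.23841897] [ 0.5365297  -0.22215395  0.23676982] ((0.5383585095405579, -0.2287655770778656), 0.027930257841944695)
top 239 [ 0.53571382 -0.22720137  0.23816685] [ 0.53555002 -0.22821979  0.23779576] ((0.5364900231361389, -0.22907239198684692), 0.0256720632314682)
```

View pics/l3.png

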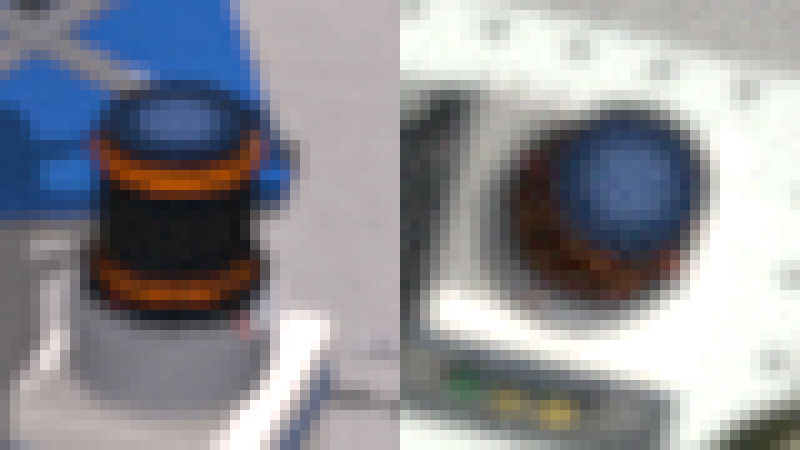

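```bash
python3 - <<'E'
from h import *
a=plane('top',[(342,201),(327.7,190)],.186);d=a[0]-a[1];print(a,a.mean(0),np.degrees(np.arctan2(d[1],d[0])),np.hypot(*d[:2]))
for n in('top','side'):
    u,v,P=cloud(n,np.load(n+'3.npz')['d']);m=(np.hypot(P[:,0]-.537,P[:,1]+.229)<.022)&(P[:,2]>.234)&(P[:,2]<.243);Q=P[m]
    c=np.linalg.lstsq(np.c_[Q[:,:2]-[.537,-.229],np.ones(len(Q))],Q[:,2],rcond=None)[0];print(n,m.sum(),c)
    im=np.load(n+'0.npz')['im']
# board edge by bright mask in top0
im=np.load('top0.npz')['im'];hsv=cv2.cvtColor(im,cv2.COLOR_BGR2HSV)
m=((hsv[...,2]>165)&(hsv[...,1]<40)).astype(np.uint8);k=np.zeros_like(m);k[165:245,288:366]=m[165:245,288:366]
yy,xx=np.nonzero(k);print(cv2.minAreaRect(plane('top',np.c_[xx,yy],.012)[:,:2].astype(np.float32)))
E
```

```text
[[ 0.52119804 -0.2507435   0.186     ]
 [ 0.55429938 -0.20726547  0.186     ]] [ 0.53774871 -0.22900448  0.186     ] -127.28329095529543 0.05464465001188656
top 161 [-0.02033548  0.00695124  0.23847385]
side 83 [-0.01490381 -0.01903463  0.23934098]
((0.5369346141815186, -0.22933197021484375), (0.1972847282886505, 0.19722753763198853), 76.6895980834961)
```

```bash
python3 - <<'E'
from plant import arm
print(arm.close_job())
E
```

```text
the job is handed in; nothing more can be done
None
```

The orange-banded lens is fitted and locked in the laser head, and I handed the job in at about 25 s of the 64 s allowed. No verdict came back.

- **Insertion:** The tabs entered the slots on the first try. I pushed the lens about 5 mm down against the spring, with a push of about 12 N. I then turned it clockwise to the stop, where the twist was about 0.37 N m.
- **Springing up:** At first the lens jammed sideways with about 6 N. I eased the twist and the sideways position, and it came up freely into the notches before I let go.

Last checks, with the arm well clear:

| Check | Measured | Required |
|---|---|---|
| Lowest end below ring top | about 14.2 mm (about 16.6 mm below mount) | locked at 14 mm (over 9.5 mm below mount) |
| Offset from mount centre | about 1 mm | below 4 mm |
| Tab axis from head's x axis | about 66° | over 57° |
| Tilt | 0.02 rad | below 0.07 rad |

- **Disagreement:** The two cameras put the lens top about 1 mm apart in height, and the ring's height came out between 176 and 179 mm. The spring contact pointed to 176.6 mm, and I worked from that.
- **Weak lock check:** Turning the lens back about 5.5° met no clear resistance. I judged it locked from its height and the spring force.
- **Not measured:** I did not re-measure the green lens or the other items. The empty open gripper passed over the green lens with clearance when I took the orange one, and I know of no contact with anything else.

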